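# Load a slide carrier under a spring clip

## Task

Load the slide carrier into the clamping fixture: with one fingertip hold the clip's thumb bar down so that its foot lifts, and with the other fingertip push the carrier by its upright tab along the channel, under the foot, until the tab is fully home against the two stop lugs. Keep the clip held down until the carrier is home, then let it go so that its foot clamps the carrier, and move clear. Do not lift the carrier from its channel, and leave the things round about where they are.

Things in the scene. Friction and masses are not known exactly. Their poses are not given: they have to be found in the camera images.
- fixture: Slide-clamping fixture, fixed to the desk: pale metal base 200 (x) x 124 (y) x 14 mm high with a guide channel on its right and a rocking spring clip over it. Origin at the centre of its underside; x along the channel in the direction of pushing (away from the robot), y to the left, z up. Positions in the other entries are in this frame, in mm.
- channel (a point): Middle of the channel's floor, at x 0, y -30, z 14. Two steel guide rails bound the channel: inner faces y -46 and -14, outer faces y -51 and -9, tops z 22, x -85 to 91.
- stop_lugs (a point): Point midway between the rear faces of the two stop lugs, at x -1, y -30, z 30. The lugs stand on the rails, 5 mm wide, 12 mm long, up to z 40. The carrier is home when the front of its tab meets them.
- shaft (a point): Middle of the clip's shaft, 8 mm thick, along x at y 4, z 30, x -83 to 63, held by two pivot blocks (x -93 to -83 and 63 to 73, y -2 to 10, up to z 36). Left of it is the thumb bar, right of it an arm with the foot over the channel. The push along the channel cannot lift the foot.
- clip (a joint): Rocker angle of the clip, rad: 0 when free with nothing beneath (foot 1 mm above the channel floor, blocking the carrier); grows as the thumb bar is pressed, 0.30 when the bar is level (foot 11 mm above the floor), with a hard stop at 0.36. About 0.12 with the foot on the carrier; above 0.20 the foot clears it by 2 mm or more. It springs back; pressing takes about 4 N at first, 8 N level.
- thumb_bar (a point): Centre of the thumb bar's upper face, moves with the clip. Flat steel bar 124 mm long (x -105 to 19), 26 mm wide (y 17 to 43). Free, it slopes: middle at z 36, outer edge 39. Level (joint 0.30) its top is at z 28; at the hard stop its middle is at z 26. A fingertip can slide along it while pressing. Two level fingertips about 60 mm apart (y 30 and -30) reach it and the back of the carrier's tab together.
- clip_foot (a point): Lowest point of the clip's foot, on the channel's centre line, moves with the clip. The foot is 12 mm wide, x 41 to 53.
- carrier: Slide carrier, loose in the channel, about 60 g: grey tray 76 (x) x 30 x 5 mm with a glass slide; at its rear an upright tab 5 mm thick (x -43 to -38 from its origin), 42 mm wide, top 32 mm above the tray's underside. Origin at the centre of the tray's underside, x forward. Starts with its front edge 6 to 20 mm short of the foot; when home its origin is at x 37, y -30, z 14.
- forceps: Steel forceps, 125 mm long, lying on the desk to the right of the fixture (bystander).
- slide_box: Closed grey slide box 91x105x37 mm, at the left of the desk (bystander).
- oil_bottle: Cream dropper bottle with black cap, 30 mm across, 78 mm tall, beyond the fixture (bystander).
- timer: White bench timer 44x66x68 mm with a round dial, to the left of the fixture (bystander).
- canister: Black test-strip canister 37x37x63 mm beyond the fixture (bystander).
Not all that is in view belongs to the job. Leave any green or purple look-alike of the carrier alone.

How it is judged:
By the outcome, as a careful person would: the job done as asked, in the order asked, and still so for the second after the job is handed in, with the robot touching nothing.
It also fails if it takes over 32 s, if anything falls off the work surface, if the arm or the gripper's body presses on something with over 40 N, if the wrist force passes 120 N, or if a joint passes its speed limit or range.

## Robot

A 6-joint arm with a two-finger parallel gripper is mounted at the origin on a cart in front of the work surface, level with it; the furniture and walls round the work are solid. World frame = base frame: x ahead of the robot, y to its left, z up, the work surface at z = 0. Lengths are in mm, angles in rad, forces in N, time in s.
With the tool pointing down it reaches from about 350 to 975 mm from the base axis. Payload 7.1 kg.
Tool frame: the origin (TCP) lies at the very end of the fingers, on their centre line; the grasp point (between the pads) lies 19 mm behind it; z points along the fingers, x is the direction in which the jaws open and shut, and the axes are right-handed (so a half turn about z gives the same grasp; the last joint's range is limited). The gripper opens to 88 mm and grips with 3 to 60 N. Pads are 20 mm wide; open, the fingers measure 115 mm over their backs; the gripper's body (75 mm by 178 mm) begins 61 mm behind the grasp point.
Start: joints at [1.211, 0.423, 1.63, -0, 1.089, -0.019], TCP at [208.869, 589.049, 222.675] pointing down, gripper open.
Joint ranges: [-3, 3], [-0.9, 2.11], [0.09, 2.58], [-1.31, 4.45], [0.11, 2.69], [-2.54, 2.54]. Speed limits (rad/s): [2.39, 2.39, 3.01, 3.14, 3.14, 3.14].

## Interface

Orientations are given as a rotation vector (axis times angle).
In Python, from workcell import * gives the robot as it stands.
- The arm moves only by the tool arm_command, never from a script. Its argument "increments" is a list of rows, each a list of 2 entries, a list of its own where there are three numbers: the shift along the tool's x, y, z in cm, then the turn about the tool's z in degrees. In form: [[[dx, dy, dz], turn], ...]. A call has 1 to 20 rows; each row shifts and turns the pose as measured when the row begins, along the tool's axes as they then stand; what a row does not reach is not made up. A row lasts 1/10 s, in which the tool goes at most 50 mm and 8.59 degrees, less where a joint would pass 70% of its speed; a pose out of reach is approached as far as the arm can. A call is refused whole if a number of a shift passes 5 or a number of a turn 8.59, either way. A call with a gripper value outside its range is refused whole. "gripper" is the opening, from 0 (shut) to 1 (fully open), set as the call begins (left out, the last holds). The fingers move at their own pace and stop on an object; the grip force is fixed at half the most. Time passes only in rows, so rows that do not move let the fingers close. It gives the time, the measured TCP pose, the force and the opening at its end, in the units of the state.
- get_obs(): the state, without advancing time (a new reading comes with each control period).
- get_image(name): name is "scene" or "top" or "wrist"; returns the picture (400x640x3 uint8, red, green, blue); there is no depth.
- camera_params(name): a dict with "K" (3x3 intrinsics, pixels), "rvec" (rotation vector, rad) and "tvec" (3), from world to camera coordinates, as OpenCV has them; the wrist camera has in their place "T_tool_cam" (4x4, takes a point from camera to tool coordinates, whose origin is the TCP and whose axes are the tool frame's). Camera axes: x right, y down, z forward; pixel columns grow to the right and rows downward; lengths in mm; the calibration is good to about 2 mm. A picture is of the moment at which its call begins: read the wrist's pose just before it. camera_params takes no time and is no camera call.
- close_job(): hands the job in, once; it reports no verdict.
The state is a dict: "t": time; "qpos": joint angles; "qvel": joint speeds; "joint_torque": joint torques, N m; "ee_pos": TCP position; "orientation": TCP orientation; "ft_force": force on the tool from outside, world axes, zero at the start; "moment": the same for the moment, N m; "width": finger opening in mm.
Only numpy, scipy, OpenCV 4.12 (cv2) and the standard library are available. Lean on these libraries where they do the work, as an engineer would, in place of code of your own. Each camera call takes 0.05 s, during which the arm holds its last target.

## Working session

There is one attempt and no reset: what is moved stays moved. The work goes in short steps, Python scripts to look and compute and a tool call to move; the robot and the scene stay as the last step left them, time stands still between calls to the robot, and variables do not carry over. Pictures are saved under pics/ and viewed, and the job is handed in when it is done.

Besides the shell and the picture viewer there is one more tool, called after ">>>" by a JSON object that holds its "op" and its "data", one argument or row to a line. arm_command: Moves the arm, as the interface text tells. Its arguments: {"type":"object","properties":{"increments":{"type":"array","items":{"type":"array"}},"gripper":{"type":"number"}},"required":["increments"]}

```bash
mkdir -p pics; ls; python3 - <<'E'
from workcell import *
import cv2
o=get_obs();print(o)
for n in("scene","top"):
    im=get_image(n);cv2.imwrite(f"pics/{n}0.png",im[:,:,::-1]);c=camera_params(n);print(n,c)
E
```

```text
pics
{'t': 0.0, 'qpos': array([ 1.21101267e+00,  4.23856408e-01,  1.63068263e+00, -6.07748176e-05,
        1.08858437e+00, -1.90195496e-02]), 'qvel': array([ 6.47205760e-04, -6.71047802e-04,  7.22733388e-05, -2.14714960e-04,
        1.17687749e-03,  7.89688793e-04]), 'joint_torque': array([ 1.37842952e-03, -5.44623399e+01, -2.73664051e+01,  6.43825997e-02,
        2.27791368e-02, -1.11513459e-04]), 'ee_pos': array([208.68819658, 588.54438163, 221.89486886]), 'orientation': array([ 2.56517599e+00,  1.81212438e+00, -1.94192800e-03]), 'ft_force': array([ 0.26766356,  0.56544291, -0.05080361]), 'moment': array([ 0.00369268, -0.00975731,  0.03360408]), 'width': 87.93619685985635}
scene {'K': array([[469.17102563,   0.        , 311.55398473],
       [  0.        , 469.17102563, 201.8509499 ],
       [  0.        ,   0.        ,   1.        ]]), 'rvec': array([ 2.14507793, -0.85677552,  0.40224298]), 'tvec': array([-445.93144752,  293.05011808, 1052.24171555])}
top {'K': array([[392.09330941,   0.        , 313.81979107],
       [  0.        , 392.09330941, 200.5525745 ],
       [  0.        ,   0.        ,   1.        ]]), 'rvec': array([ 2.19416256, -2.14475677,  0.14992727]), 'tvec': array([ -66.38400299,  575.634322  , 1039.47823712])}
```

View pics/scene0.png

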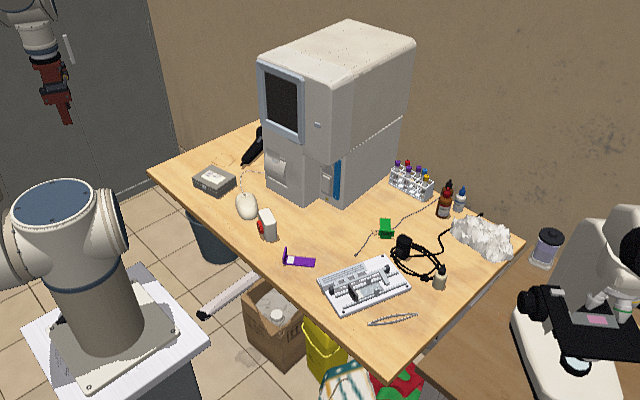

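View pics/top0.png

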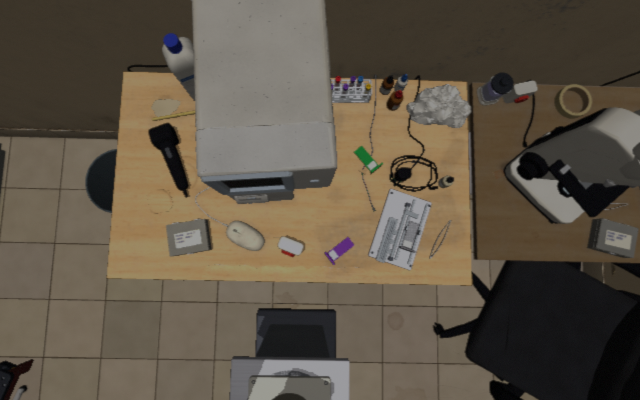

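```bash
python3 - <<'E'
import cv2
a=cv2.imread("pics/top0.png")[180:280,350:470];cv2.imwrite("pics/top0c.png",cv2.resize(a,None,fx=6,fy=6,interpolation=cv2.INTER_CUBIC)[:600])
a=cv2.imread("pics/scene0.png")[245:335,305:425];cv2.imwrite("pics/scene0c.png",cv2.resize(a,None,fx=6,fy=6,interpolation=cv2.INTER_CUBIC))
E
```

```text
(no output)
```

View pics/top0c.png

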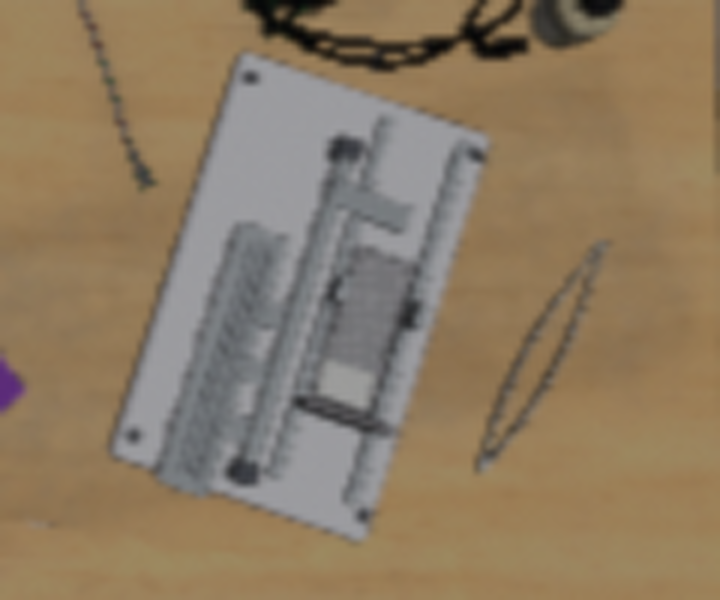

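View pics/scene0c.png

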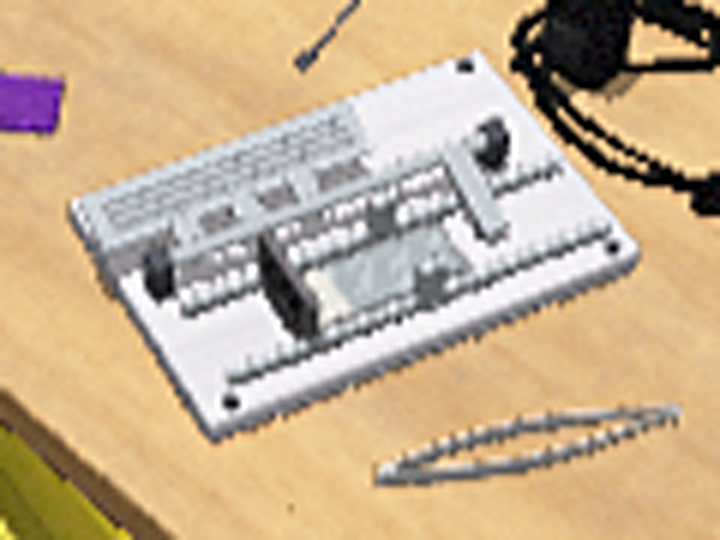

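```bash
cat > h.py <<'E'
import numpy as np,cv2
from workcell import *
def cam(n):
    c=camera_params(n);return c["K"],cv2.Rodrigues(c["rvec"])[0],c["tvec"].reshape(3)
def cast(K,R,t,uv,z):
    d=R.T@np.linalg.solve(K,[uv[0],uv[1],1]);o=-R.T@t
    return o+d*(z-o[2])/d[2]
def wristcam(pos,rv):
    c=camera_params("wrist");T=np.eye(4);T[:3,:3]=cv2.Rodrigues(np.array(rv,float))[0];T[:3,3]=pos
    W=np.linalg.inv(T@c["T_tool_cam"]);return c["K"],W[:3,:3],W[:3,3]
E
python3 - <<'E'
from h import *
print(camera_params("wrist"))
ct=[(242,52),(490,138),(362,542),(110,455)]
P=[cast(*cam("top"),(u/6+350-.4,v/6+180-.4),14) for u,v in ct]
for p in P:print(p)
print("centre",np.mean(P,0))
# scene z=14 corners: near(215,432) right(635,250) far(475,52) left(72,200)
cs=[(472,52),(635,250),(215,430),(72,205)]
Q=[cast(*cam("scene"),(u/6+305-.4,v/6+245-.4),14) for u,v in cs]
for p in Q:print(p)
print("centre",np.mean(Q,0))
for X in(P,Q):
  X=np.array(X);d=X[0]-X[3]+X[1]-X[2];print(np.degrees(np.arctan2(d[1],d[0])),[np.linalg.norm(X[i]-X[i-1]) for i in range(4)])
tab=[cast(*cam("top"),(u/6+350-.4,v/6+180-.4),46) for u,v in[(298,403),(388,430)]];print(tab)
E
```

```text
{'K': array([[336.62166138,   0.        , 314.31427028],
       [  0.        , 336.62166138, 199.3441288 ],
       [  0.        ,   0.        ,   1.        ]]), 'T_tool_cam': array([[ 9.99999946e-01,  3.17150844e-04, -8.18716305e-05,
        -8.60964483e-01],
       [-2.79079459e-04,  9.55831470e-01,  2.93915162e-01,
        -8.12074048e+01],
       [ 1.71470923e-04, -2.93915123e-01,  9.55831508e-01,
        -1.62516482e+02],
       [ 0.00000000e+00,  0.00000000e+00,  0.00000000e+00,
         1.00000000e+00]])}
[ 619.4306949  -267.13341785   14.        ]
[ 581.6009849  -383.65183479   14.        ]
[ 393.76147094 -322.02065268   14.        ]
[ 430.8144057  -206.00418906   14.        ]
centre [ 506.40188911 -294.7025236    14.        ]
[ 618.25581502 -268.73721384   14.        ]
[ 581.3932128  -384.51604848   14.        ]
[ 394.673074  -327.8437825   14.       ]
[ 432.27554729 -210.94075515   14.        ]
centre [ 506.64941228 -298.00944999   14.        ]
-18.060896170582105 [np.float64(198.27477691876646), np.float64(122.50562617985203), np.float64(197.69189567156255), np.float64(121.78973603980066)]
-17.073468304688475 [np.float64(194.75392324940654), np.float64(121.50551424889639), np.float64(195.13112505175437), np.float64(122.80172556418516)]
[array([ 456.21641169, -285.19720609,   46.        ]), array([ 445.08872144, -325.59096109,   46.        ])]
```

The grey carrier in the channel (top view about 407,232) is the one meant. The purple one (340,250) and the green one (368,158) are look-alikes lying on the desk. I'll move to a viewing pose above the fixture.

>>> {"op": "arm_command", "data": {
  "increments": [
    [[-3.5,2.9,0],0],
    [[-3.5,2.9,0],0],
    [[-3.5,2.9,0],0],
    [[-3.5,2.9,0],0],
    [[-3.5,2.9,0],0],
    [[-3.5,2.9,0],0],
    [[-3.5,2.9,0],0],
    [[-3.5,2.9,0],0],
    [[-3.5,2.9,0],0],
    [[-3.5,2.9,0],0],
    [[-3.86,2.35,0],0],
    [[-3.86,2.35,0],0],
    [[-3.86,2.35,0],0],
    [[-3.86,2.35,0],0],
    [[-3.86,2.35,0],0],
    [[-3.86,2.35,0],0]
  ],
  "gripper": 0.53
}}

```text
t: 1.7
ee_pos: [425.8, -125.6, 220.3]
orientation: [2.556, 1.824, -0.0]
ft_force: [1.0, -0.1, -0.9]
width: 46.3
```

>>> {"op": "arm_command", "data": {
  "increments": [
    [[-3.5,2.1,0],-0.3],
    [[-3.5,2.1,0],-0.3],
    [[-3.5,2.1,0],-0.3],
    [[-3.1,1.9,0],-0.3],
    [[0,0,0],0]
  ]
}}

```text
t: 2.2
ee_pos: [460.4, -292.7, 219.6]
orientation: [2.541, 1.844, -0.001]
ft_force: [-0.2, 0.9, 0.0]
width: 46.4
```

```bash
python3 - <<'E'
from h import *
o=get_obs();im=get_image("wrist");np.savez("w1.npz",im=im,p=o["ee_pos"],r=o["orientation"]);print(o["ee_pos"],o["orientation"],o["width"],o["t"])
cv2.imwrite("pics/w1.png",im[:,:,::-1])
E
```

```text
[ 460.3521194  -292.69145174  219.5982453 ] [ 2.54078201e+00  1.84389138e+00 -6.86846164e-04] 46.388944314845666 2.2
```

View pics/w1.png

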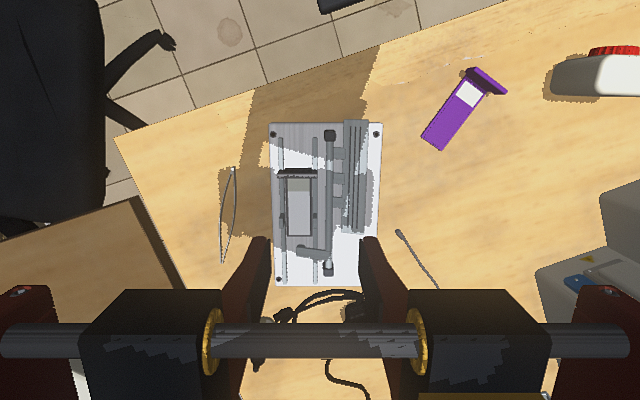

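```bash
python3 - <<'E'
import cv2
a=cv2.imread("pics/w1.png")[110:300,215:405];cv2.imwrite("pics/w1c.png",cv2.resize(a,(570,570),interpolation=cv2.INTER_CUBIC))
E
```

```text
(no output)
```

View pics/w1c.png

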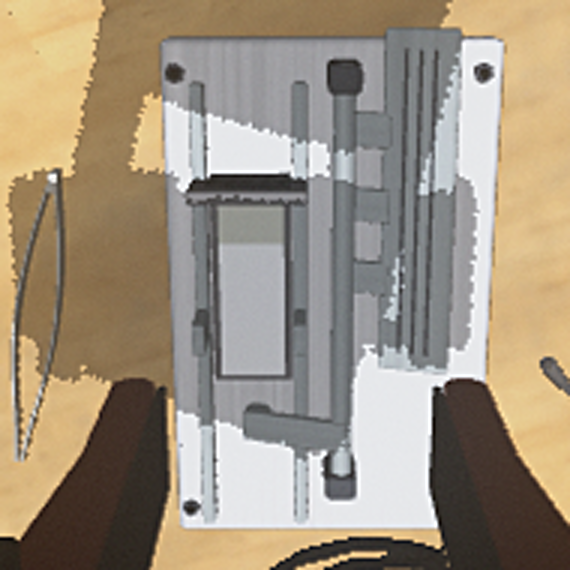

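```bash
python3 - <<'E'
from h import *
d=np.load("w1.npz");C=wristcam(d["p"],d["r"])
f=lambda u,v,z:cast(*C,(u/3+215-.33,v/3+110-.33),z)
A,B,D=f(162,38,14),f(503,38,14),f(180,526,14)
print(A,B,D,np.linalg.norm(A-B),np.linalg.norm(A-D))
e=D-A;yaw1=np.arctan2(e[1],e[0]);g=B-A;yaw2=np.arctan2(-g[0],g[1]);print(np.degrees([yaw1,yaw2]))
s1,s2,s3=f(174,73,14),f(483,72,14),f(191,507,14);e=s3-s1;g=s2-s1
print("screws",np.degrees([np.arctan2(e[1],e[0]),np.arctan2(-g[0],g[1])]))
c=(B+D)/2;print("centre",c,(s2+s3)/2)
for yaw in(yaw1,):
  R=np.array([[np.cos(yaw),np.sin(yaw)],[-np.sin(yaw),np.cos(yaw)]])
  L=lambda p:R@(p-c)[:2]
  print("tab rear top",L(f(195,177,46)),L(f(303,177,46)))
  print("tab front top", L(f(185,203,14+19)))
  print("slide front",L(f(217,378,19)),L(f(290,378,19)))
  print("bar left rear",L(f(388,29,36)),L(f(461,29,39)), "front",L(f(383,368,34)),L(f(447,370,39)))
  print("block",L(f(328,58,36)),L(f(362,58,36)))
  print("foot",L(f(243,425,20)))
  print("TCP",L(d["p"]))
  print("fingers",[L(f(u,380,30)) for u in(115,165,435,490)])
  T=cv2.Rodrigues(d["r"])[0];print("toolx ang",np.degrees(np.arctan2(T[1,0],T[0,0])),np.degrees(yaw)+90, T[:,2])
# project tcp
K,Rm,t=C;p=Rm@d["p"]+t;q=K@p;print("tcp px",q[:2]/q[2])
T=cv2.Rodrigues(d["r"])[0]
for x in(-37,-23,23,37):
  q=K@(Rm@(d["p"]+T@[x,-10,0])+t);print(x,(q[:2]/q[2]-[215,110])*3)
E
```

```text
[ 393.66959378 -323.58181793   14.        ] [ 431.27863065 -208.09455319   14.        ] [ 581.35274021 -385.21311885   14.        ] 121.45677408911357 197.54336411357826
[-18.17912082 -18.03811273]
screws [-17.8669667 -17.8515741]
centre [ 506.31568543 -296.65383602   14.        ] [ 507.51896543 -297.90813021   14.        ]
tab rear top [-55.02706573 -46.98770277] [-55.12627611 -10.40077902]
tab front top [-42.86901772 -52.17798663]
slide front [ 30.34720669 -43.52440403] [ 30.25874103 -15.10625954]
bar left rear [-103.40689241   17.84074156] [-103.66524379   41.75227258] front [19.65082712 19.63801196] [18.27163402 42.68182393]
block [-93.83363396  -2.09577158] [-93.8622143    9.35523437]
foot [ 49.94001644 -33.62269072]
TCP [-44.90555089 -10.57550898]
fingers [array([ 26.5357853 , -81.10837678]), array([ 26.4768848 , -62.21335919]), array([26.15902185, 39.75566939]), array([26.09431328, 60.51389344])]
toolx ang 71.93806461135443 71.82087918441066 [ 9.63944936e-04 -2.07325905e-03 -9.99997386e-01]
tcp px [315.93251598 255.46239647]
-37 [ 90.92657693 384.36729137]
-23 [171.12992936 384.39296863]
23 [434.6613121  384.47733871]
37 [514.8683666  384.50301715]
```

The fixture measures as centre about (506.5,-297), yaw -18.1°. The tab's rear face is at fixture x≈-55, and the tool is already aligned with the fixture. I'll go behind the tab and come down to just above the bar.

>>> {"op": "arm_command", "data": {
  "increments": [
    [[0.5,-2.0,1.0],0],
    [[0.5,-1.5,3.0],0],
    [[0,0,4.0],0],
    [[0,0,4.0],0],
    [[0,0,2.5],0],
    [[0,0,1.0],0],
    [[0,0,0],0]
  ],
  "gripper": 0.57
}}

```text
t: 2.95
ee_pos: [425.7, -261.4, 60.6]
orientation: [-2.537, -1.848, 0.0]
ft_force: [-0.9, 0.4, -0.2]
width: 50.0
```

```bash
cat > st.py <<'E'
from h import *
o=get_obs();yaw=np.radians(-18.05);R=np.array([[np.cos(yaw),np.sin(yaw)],[-np.sin(yaw),np.cos(yaw)]])
print("t",o["t"],"fix",R@(o["ee_pos"][:2]-[506.6,-297.0]),"z",o["ee_pos"][2],"F",R@o["ft_force"][:2],o["ft_force"][2],"w",o["width"])
E
cat > look.py <<'E'
import sys
from h import *
o=get_obs();im=get_image("wrist");cv2.imwrite(f"pics/{sys.argv[1]}.png",im[:,:,::-1]);np.savez(sys.argv[1],im=im,p=o["ee_pos"],r=o["orientation"])
im=get_image("scene")[245:335,305:425];cv2.imwrite(f"pics/{sys.argv[1]}s.png",cv2.resize(im[:,:,::-1],None,fx=6,fy=6,interpolation=cv2.INTER_CUBIC))
E
python3 st.py; python3 look.py w2
```

```text
t 2.95 fix [-87.90387221   8.75657373] z 60.59399158380637 F [-0.97011692  0.14588928] -0.1630654929637041 w 50.047814955495284
```

View pics/w2.png

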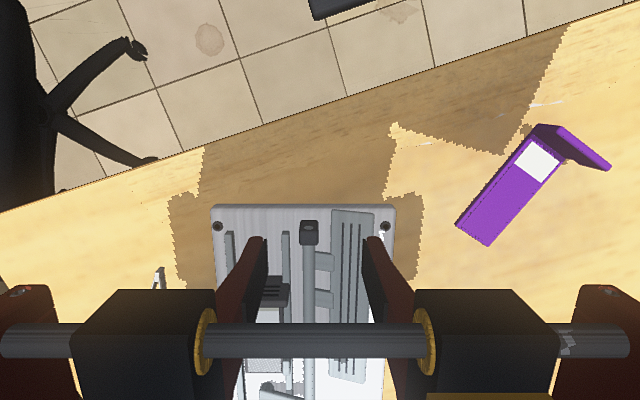

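View pics/w2s.png

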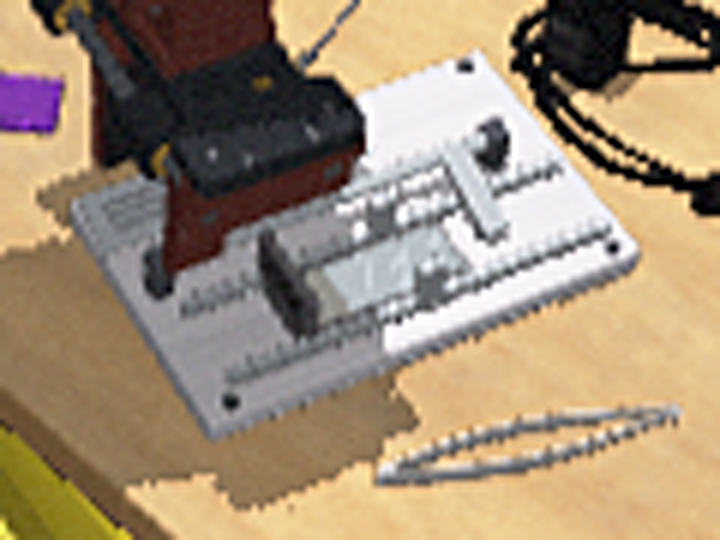

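>>> {"op": "arm_command", "data": {
  "increments": [
    [[-0.5,0.5,0.3],0],
    [[-0.3,0.2,0.4],0],
    [[0,0,0.4],0],
    [[0,0,0],0]
  ]
}}

```text
t: 3.45
ee_pos: [434.4, -274.9, 54.4]
orientation: [2.534, 1.844, 0.006]
ft_force: [-0.1, 0.7, 0.2]
width: 49.9
```

```bash
python3 st.py
```

```text
t 3.45 fix [-75.45684803  -1.33618797] z 54.40724636050148 F [-0.34704915  0.59557887] 0.19987771934200832 w 49.914219382760464
```

>>> {"op": "arm_command", "data": {
  "increments": [
    [[0.15,-0.3,0.4],0],
    [[0,0,0.5],0],
    [[0,0,0.5],0],
    [[0,0,0.3],0],
    [[0,0,0.3],0],
    [[0,0,0.3],0],
    [[0,0,0],0]
  ]
}}

```text
t: 4.15
ee_pos: [432.2, -272.1, 30.1]
orientation: [2.534, 1.843, 0.007]
ft_force: [-1.7, 1.0, 7.3]
width: 49.8
```

```bash
python3 st.py
```

```text
t 4.15 fix [-78.42606897   0.57931757] z 30.0924282965091 F [-1.94233874  0.37436274] 7.282873854500107 w 49.82477955532188
```

>>> {"op": "arm_command", "data": {
  "increments": [
    [[0,0,0.15],0],
    [[0,0,0.05],0],
    [[0,0,0.0],0]
  ]
}}

```text
t: 4.45
ee_pos: [432.3, -272.2, 28.7]
orientation: [2.534, 1.844, 0.006]
ft_force: [-1.5, 1.8, 6.9]
width: 50.0
```

```bash
python3 st.py; python3 look.py w3;python3 st.py
```

```text
t 4.45 fix [-78.36079324   0.5499958 ] z 28.734575900301504 F [-1.95051027  1.21819721] 6.871806145818131 w 50.02331303239334
t 4.55 fix [-78.30552096   0.53388456] z 28.826445898728984 F [-1.51214791  0.97277673] 8.262317935611108 w 49.89643661260276
```

View pics/w3.png

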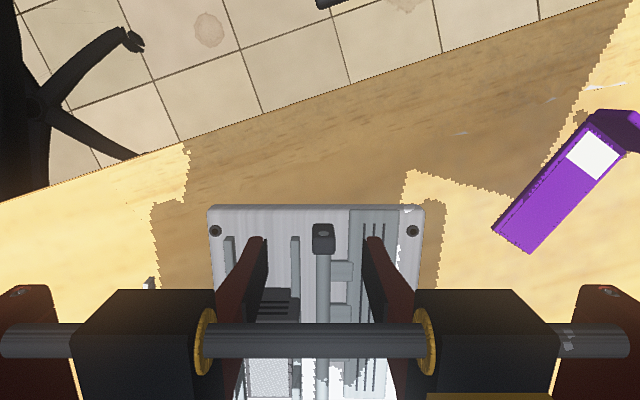

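View pics/w3s.png

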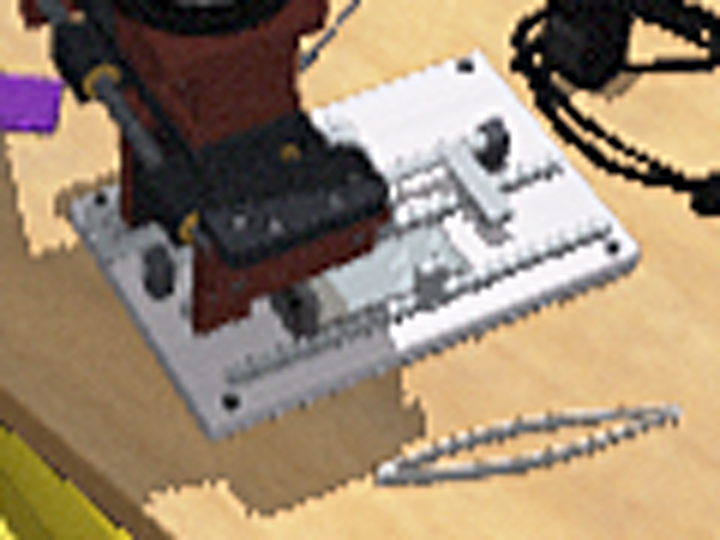

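The bar is pressed level (about 8 N, z 28.8). The foot has lifted in the scene crop at about (495,215), with its shadow separated from it. I'll push forward.

>>> {"op": "arm_command", "data": {
  "increments": [
    [[0,0.3,0.02],0],
    [[0,0.4,0.02],0],
    [[0,0.4,0.02],0],
    [[0,0.4,0.02],0],
    [[0,0.4,0.02],0],
    [[0,0.3,0.02],0]
  ]
}}

```text
t: 5.15
ee_pos: [443.3, -274.4, 27.1]
orientation: [-2.526, -1.846, 0.01]
ft_force: [-7.1, 0.1, 11.2]
width: 50.0
```

```bash
python3 st.py
```

```text
t 5.15 fix [-67.18485784   1.85395382] z 27.101270075507255 F [-6.75749167 -2.11641359] 11.230025394951273 w 50.02142277951924
```

>>> {"op": "arm_command", "data": {
  "increments": [
    [[-0.05,0.5,-0.02],0],
    [[-0.05,0.5,0],0],
    [[-0.05,0.5,0],0],
    [[0,0.5,0],0]
  ]
}}

```text
t: 5.55
ee_pos: [454.0, -278.1, 26.5]
orientation: [-2.51, -1.839, 0.024]
ft_force: [-7.6, 1.0, 12.6]
width: 50.3
```

```bash
python3 st.py; python3 look.py w4
```

```text
t 5.55 fix [-55.8347844    1.66677405] z 26.518401009452635 F [-7.50650825 -1.40499873] 12.60200567126075 w 50.27910856194982
```

View pics/w4s.png

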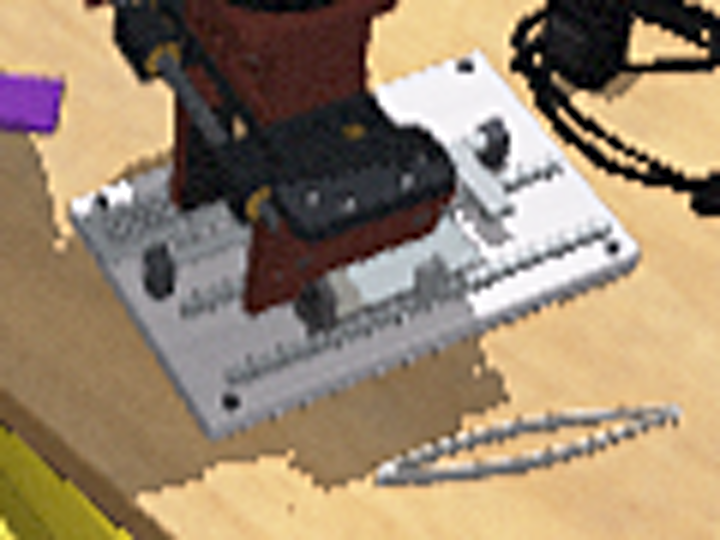

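```bash
cat >> st.py <<'E'
T=cv2.Rodrigues(o["orientation"])[0];F=np.eye(3);F[:2,:2]=R
print("tool axes in fixture (cols)\n",np.round(F@T,3))
E
python3 st.py
```

```text
t 5.65 fix [-55.12290253   1.69141109] z 26.578707029304066 F [-5.17700003 -0.79316148] 10.711682244701752 w 50.08262639208718
tool axes in fixture (cols)
 [[-0.009  0.999 -0.032]
 [ 1.     0.009  0.005]
 [ 0.005 -0.032 -0.999]]
```

>>> {"op": "arm_command", "data": {
  "increments": [
    [[0,0.8,-0.08],0],
    [[0,0.8,-0.05],0],
    [[0,0.8,-0.04],0]
  ]
}}

```text
t: 5.95
ee_pos: [471.9, -283.0, 27.3]
orientation: [-2.5, -1.834, 0.032]
ft_force: [-5.3, 1.0, 8.8]
width: 49.8
```

```bash
python3 st.py
```

```text
t 5.95 fix [-37.27407926   2.53274805] z 27.254693811965574 F [-5.35622892 -0.74481512] 8.759582757246546 w 49.77112402791697
tool axes in fixture (cols)
 [[-0.01   0.999 -0.045]
 [ 1.     0.01   0.007]
 [ 0.007 -0.045 -0.999]]
```

>>> {"op": "arm_command", "data": {
  "increments": [
    [[-0.05,0.6,-0.04],0],
    [[-0.05,0.5,-0.03],0]
  ]
}}

```text
t: 6.15
ee_pos: [479.5, -286.0, 27.4]
orientation: [-2.494, -1.831, 0.037]
ft_force: [-5.1, 2.0, 9.2]
width: 50.2
```

```bash
python3 st.py;python3 look.py w5;python3 st.py
```

```text
t 6.15 fix [-29.14559392   2.10885758] z 27.422492029333963 F [-5.46963956  0.27668305] 9.160334889610033 w 50.17000993187603
tool axes in fixture (cols)
 [[-0.011  0.999 -0.052]
 [ 1.     0.011  0.008]
 [ 0.009 -0.052 -0.999]]
t 6.25 fix [-28.25612732   2.00580861] z 27.582210308396963 F [-3.66530931  0.00606252] 8.29989693979449 w 50.25158024953177
tool axes in fixture (cols)
 [[-0.011  0.999 -0.051]
 [ 1.     0.011  0.008]
 [ 0.008 -0.051 -0.999]]
```

View pics/w5s.png

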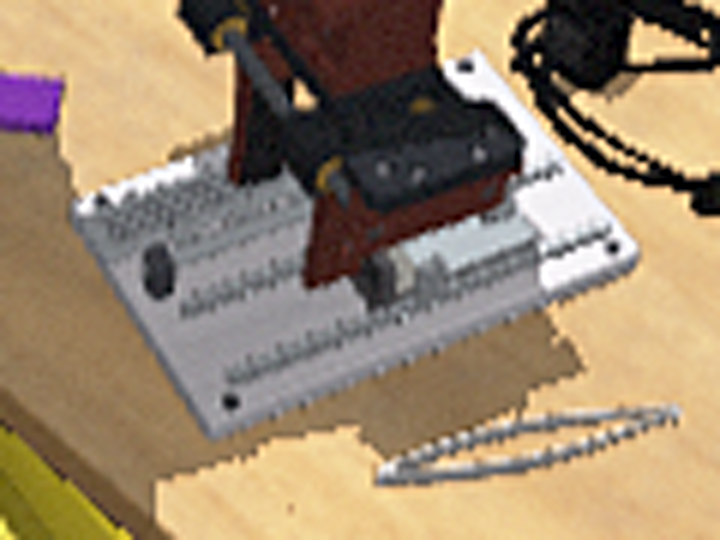

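View pics/w5.png

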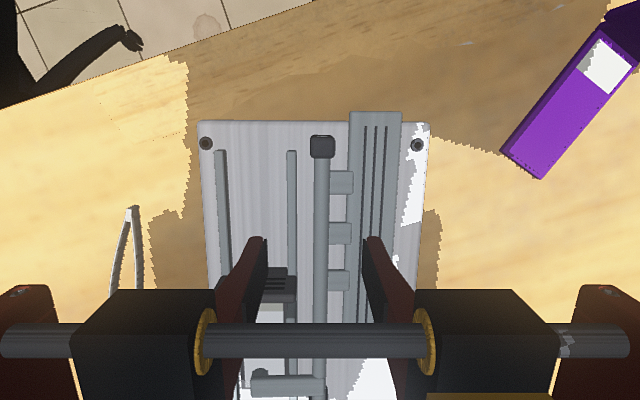

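The tab (scene crop 380,280) is about 10 mm short of the lugs (430,265). The foot is up over the tray and the carrier is flat. I'll continue.

>>> {"op": "arm_command", "data": {
  "increments": [
    [[0,0.5,-0.03],0],
    [[0,0.5,-0.03],0]
  ]
}}

```text
t: 6.45
ee_pos: [486.7, -288.0, 27.7]
orientation: [-2.489, -1.829, 0.041]
ft_force: [-5.6, 1.1, 8.6]
width: 49.9
```

```bash
python3 st.py
```

```text
t 6.45 fix [-21.7108092    2.36707695] z 27.678401916531243 F [-5.69930298 -0.69895436] 8.636644616096104 w 49.86352034759689
tool axes in fixture (cols)
 [[-0.012  0.998 -0.058]
 [ 1.     0.012  0.009]
 [ 0.009 -0.058 -0.998]]
```

>>> {"op": "arm_command", "data": {
  "increments": [
    [[0,0.4,-0.02],0],
    [[0,0.4,-0.02],0]
  ]
}}

```text
t: 6.65
ee_pos: [491.0, -289.1, 27.7]
orientation: [-2.482, -1.826, 0.048]
ft_force: [-13.3, 1.5, 14.8]
width: 49.9
```

```bash
python3 st.py
```

```text
t 6.65 fix [-17.29237518   2.64307939] z 27.657043765978027 F [-13.13863393  -2.6662241 ] 14.765898640035106 w 49.86918784497984
tool axes in fixture (cols)
 [[-0.013  0.998 -0.067]
 [ 1.     0.013  0.01 ]
 [ 0.01  -0.066 -0.998]]
```

>>> {"op": "arm_command", "data": {
  "increments": [
    [[0,0.3,-0.05],0],
    [[0,0.2,-0.02],0]
  ]
}}

```text
t: 6.85
ee_pos: [490.8, -289.1, 27.9]
orientation: [-2.475, -1.819, 0.056]
ft_force: [-5.7, 1.2, 10.0]
width: 50.2
```

```bash
python3 st.py; python3 look.py w6; python3 st.py
```

```text
t 6.85 fix [-17.487503     2.60397517] z 27.923307740059574 F [-5.79220915 -0.62741414] 10.043995444316192 w 50.15873970181019
tool axes in fixture (cols)
 [[-0.012  0.997 -0.078]
 [ 1.     0.012  0.011]
 [ 0.012 -0.078 -0.997]]
t 6.95 fix [-17.46432292   2.64703524] z 27.913595574973606 F [-7.31827481 -1.88365928] 10.670404286690813 w 49.88388281630608
tool axes in fixture (cols)
 [[-0.012  0.997 -0.078]
 [ 1.     0.012  0.011]
 [ 0.012 -0.078 -0.997]]
```

View pics/w6s.png

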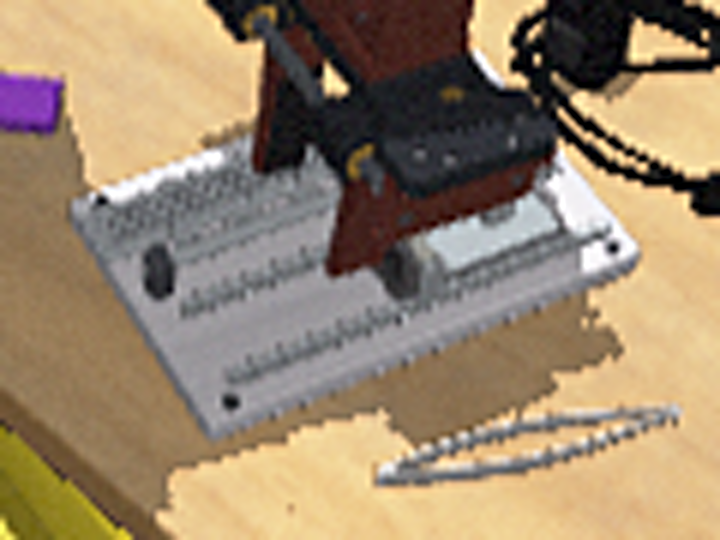

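The push force jumped to 13 N and the TCP stalled at x≈-17.4 (twice), so the tab is against the lugs in the crop (about 405,265). I'll back off with the clip still held, then check before letting go.

>>> {"op": "arm_command", "data": {
  "increments": [
    [[0,-0.4,0.02],0],
    [[0,-0.5,0.04],0],
    [[0,-0.5,0.04],0]
  ]
}}

```text
t: 7.25
ee_pos: [485.0, -288.5, 31.0]
orientation: [-2.49, -1.825, 0.044]
ft_force: [4.2, -0.6, 6.7]
width: 50.1
```

```bash
python3 st.py; python3 look.py w7; python3 st.py
```

```text
t 7.25 fix [-23.20553132   1.41455764] z 30.994270164628904 F [4.20029939 0.76326304] 6.6614491712984645 w 50.12964534686611
tool axes in fixture (cols)
 [[-0.009  0.998 -0.06 ]
 [ 1.     0.01   0.009]
 [ 0.009 -0.06  -0.998]]
t 7.35 fix [-23.66802971   1.40520199] z 31.02339661113427 F [3.46788709 0.13333107] 6.095931569080186 w 50.225698048123895
tool axes in fixture (cols)
 [[-0.009  0.998 -0.061]
 [ 1.     0.01   0.009]
 [ 0.009 -0.061 -0.998]]
```

View pics/w7s.png

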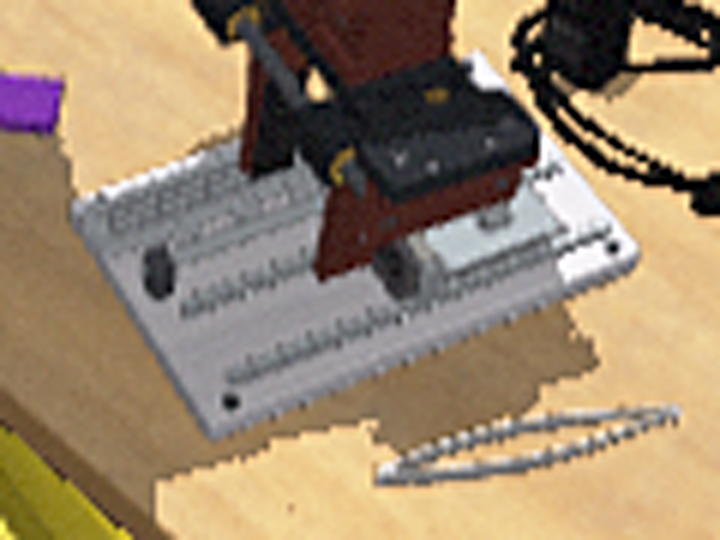

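View pics/w7.png

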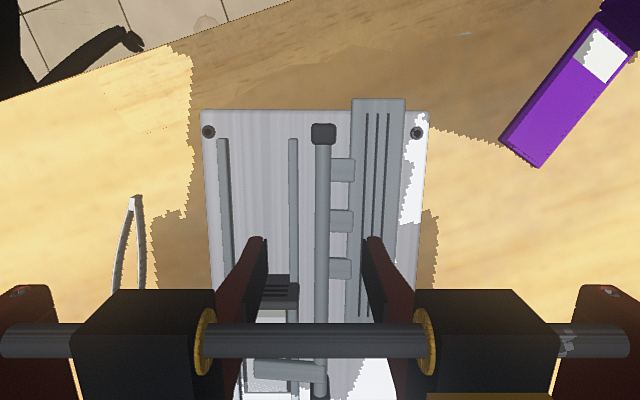

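```bash
python3 - <<'E'
from h import *
a=cv2.imread("pics/w7.png")[260:400,230:340];cv2.imwrite("pics/w7c.png",cv2.resize(a,None,fx=4,fy=4,interpolation=cv2.INTER_CUBIC))
E
```

```text
(no output)
```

View pics/w7c.png

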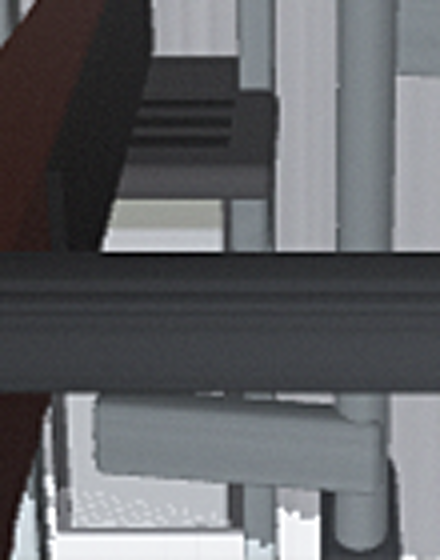

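```bash
python3 - <<'E'
from h import *
d=np.load("w7.npz");K,R,t=wristcam(d["p"],d["r"]);y=np.radians(-18.05)
def pr(x,yy,z):
    w=np.array([506.6+x*np.cos(y)-yy*np.sin(y),-297+x*np.sin(y)+yy*np.cos(y),z]);q=K@(R@w+t);q=q[:2]/q[2];return (q-[230,260])*4
for n,p in dict(tabrear=(-6,-9,46),tabfront=(-1,-9,46),lugr=(-1,-9,40),lugf=(11,-9,40),trayf=(75,-15,19),trayf2=(75,-45,19),railrear=(-85,-9,22)).items():print(n,pr(*p))
E
```

```text
tabrear [260.73800948 157.49892906]
tabfront [260.89330966 193.26451355]
lugr [263.00777283 167.9487301 ]
lugf [263.32644995 249.4554802 ]
trayf [232.76525943 528.18069447]
trayf2 [ 43.41333321 528.05330969]
railrear [ 266.92501851 -493.84965941]
```

The observed tab edges (163/197) and tray front (527) match the predicted home position (157/193/528) to within 1 mm. I'll release and go clear.

>>> {"op": "arm_command", "data": {
  "increments": [
    [[0,-0.2,-0.2],0],
    [[0,-0.2,-0.3],0],
    [[0,-0.2,-0.4],0],
    [[0,-0.1,-0.8],0],
    [[0,-0.2,-2.0],0],
    [[0,-0.3,-3.0],0],
    [[0,-1.0,-4.0],0],
    [[0,-2.0,-4.0],0],
    [[0,-2.0,-4.0],0],
    [[0,-1.0,-2.0],0],
    [[0,0,0],0],
    [[0,0,0],0]
  ]
}}

```text
t: 8.55
ee_pos: [423.5, -270.8, 251.2]
orientation: [-2.487, -1.824, 0.047]
ft_force: [-0.2, 0.1, -0.1]
width: 50.3
```

```bash
python3 st.py; python3 look.py w8; python3 - <<'E'
from h import *
a=cv2.imread("pics/w8.png")[80:320,200:420];cv2.imwrite("pics/w8c.png",cv2.resize(a,None,fx=2.5,fy=2.5,interpolation=cv2.INTER_CUBIC))
E
```

```text
t 8.55 fix [-87.13294411  -0.88864164] z 251.1972705629147 F [-0.26413219  0.01785899] -0.09283519498214549 w 50.30577368708307
tool axes in fixture (cols)
 [[-0.01   0.998 -0.064]
 [ 1.     0.01   0.009]
 [ 0.009 -0.064 -0.998]]
```

View pics/w8c.png

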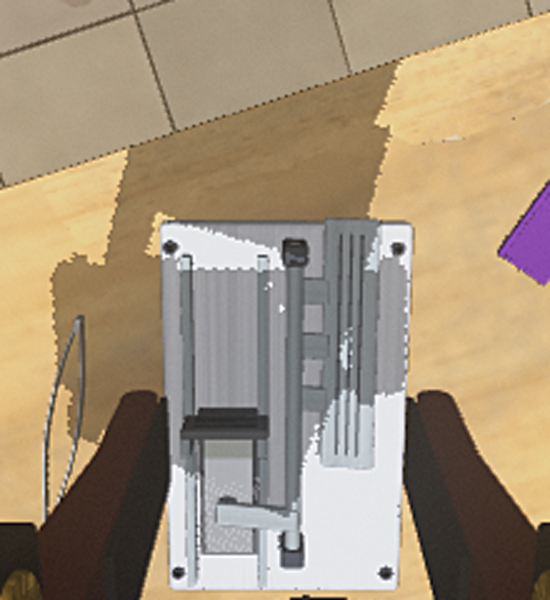

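View pics/w8s.png

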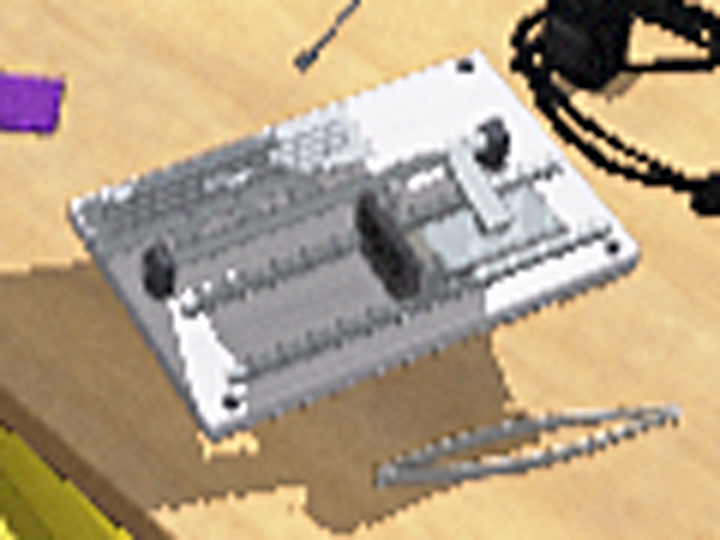

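```bash
python3 - <<'E'
from h import *
d=np.load("w8.npz");K,R,t=wristcam(d["p"],d["r"]);y=np.radians(-18.05)
def pr(x,yy,z):
    w=np.array([506.6+x*np.cos(y)-yy*np.sin(y),-297+x*np.sin(y)+yy*np.cos(y),z]);q=K@(R@w+t);q=q[:2]/q[2];return (q-[200,80])*4
for n,p in dict(tabrear=(-6,-9,46),tabfront=(-1,-9,46),tabfrontR=(-1,-51,46),lugr=(-1,-9,40),lugf=(11,-9,40),trayf=(75,-15,19),trayf2=(75,-45,19),railrear=(-85,-14,22),railfront=(91,-14,22),base=(-100,-62,14),footfront=(53,-30,22)).items():print(n,pr(*p))
a=cv2.imread("pics/w8.png")[220:320,265:335];cv2.imwrite("pics/w8d.png",cv2.resize(a,None,fx=6,fy=6,interpolation=cv2.INTER_CUBIC)); 
a=cv2.resize(cv2.imread("pics/w8.png")[160:310,260:370],None,fx=4,fy=4,interpolation=cv2.INTER_CUBIC);cv2.imwrite("pics/w8e.png",a)
E
```

```text
tabrear [423.54005153 684.59269266]
tabfront [423.47183051 700.41527919]
tabfrontR [281.43236943 699.62681219]
lugr [423.77392689 692.56542676]
lugf [423.61206327 729.68168372]
trayf [405.52260043 884.08114393]
trayf2 [314.13666979 883.7148636 ]
railrear [409.08889674 406.22887495]
railfront [408.25940158 932.75082124]
base [250.7082743  351.19967103]
footfront [358.8065339 827.218598 ]
```

View pics/w8e.png

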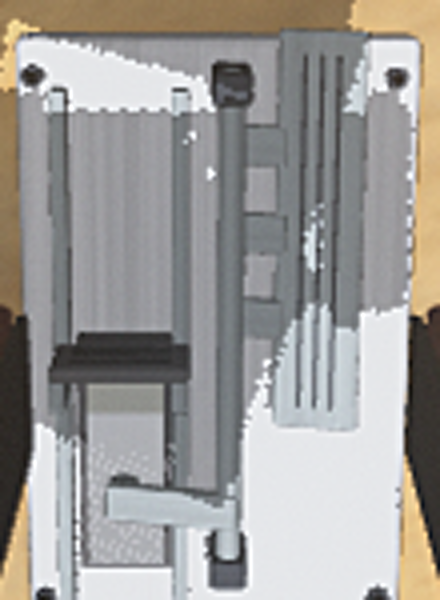

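```bash
python3 -c "
from workcell import *
print(close_job())"
```

```text
the job is handed in; nothing more can be done
None
```

The grey slide carrier is home against both stop lugs, with the clip's foot clamping it. The job is handed in at about 8.7 s of the 32 s allowed.

- **Pressing and pushing:** One fingertip held the thumb bar about level at roughly 8–12 N, up to about 15 N at the lugs. The other fingertip pushed the tab along the channel under the lifted foot. At the lugs the push force rose from about 5 N to 13 N and the tool stalled at x ≈ -17.4.
- **Release:** I backed off with the clip still held, let it go and raised the arm clear.
- **Last checks:** In the final wrist picture the tab's front, a lug's far end and the tray's front edge were within about 0.5 mm of their calculated home positions. The tab sits square and the foot is down on the carrier. The force on the tool is about zero, and in the last pictures the forceps and the purple look-alike appear unmoved. I did not compare the other bystanders.
- **What did not go to plan:**
  - The tool tilted back about 4° during the push. The arm yields under friction and each row starts from the measured pose, so the tilt built up.
  - The bar rose to z 31 during the back-off, when the carrier was already home.
  - I did not measure the clip's angle directly. I judged it from the bar height and the pictures.

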